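# Drive the high dowel home with the automatic punch

### The job

One of the two dowel pins in the pump housing still stands high. Take the automatic punch from the middle hole of the tool rack, feel its nose gently into that dowel's bore (it must not go off on the machined face or anywhere else) and press it straight down just until it snaps, without leaning on after the snap, lifting and pressing again until the dowel is fully home on its stop. Then hang the punch back in the rack's middle hole, and leave the other dowel and the things around undisturbed.

Things in the scene. Friction and masses are not known exactly. Their poses are not given: they have to be found in the camera images.
- punch: Automatic spring punch, steel, 142 mm long, 0.3 kg, hanging in the middle hole of the rack. Origin on its axis at the underside of the guard flange, z toward the cap. Up: flange 30 mm wide, 5.5 thick; dark ribbed grip, 20 mm diameter, z = 5.5 to 54 mm; cap to 64. Down: barrel 17 mm diameter to z = -44; sliding nose 8 mm diameter with a 13 mm stop ring at z = -60, chamfered flat end at z = -78.
- punch_tip (a point): Centre of the flat end of the nose (moves with the nose). On something firm the nose gives way: 8 N starts it, then about 0.9 N/mm up to 17 to 19 N at about 10 mm, where the spring trips: the inner hammer strikes the nose and the push drops at once by about 5 N. Leaned on, its stop ring would meet the barrel at 14 mm. Lifting 12 mm after the trip cocks it again.
- punch_nose (a joint): Travel of the nose against the punch's inner hammer, m: 0 cocked (up to 0.002 under load), 0.0065 once it has tripped, back to 0 when the punch is lifted and so cocked again.
- housing: Pump housing, fixed: grey casting under a grey steel flange 112 (x) x 156 (y) mm, whose machined face is 40 mm above the bench. Origin under its centre. Grey bearing cap, 70 mm diameter, 11 high, in the middle; bolt heads 13 mm wide, 7.5 high at x = +-43, y = +-64 mm. Two bores for dowels, 10 mm diameter, bright lip, 1 mm chamfer, at (12, 58) and (-12, -58) mm.
- mouth_high (a point): Centre of the mouth, in the machined face, of the bore whose dowel stands high (it may be either of the two bores). z points up.
- mouth_home (a point): Centre of the mouth, in the machined face, of the bore whose dowel is already home.
- dowel_high (a joint): Depth of the high dowel (steel pin, 9.2 mm diameter, flat top), m: 0 = top 4 mm below the machined face, 0.006 = home on its stop (top 10 mm below). Starts at 0.001 to 0.0026. A tight fit that holds some 28 N: pressing the punch up to its trip does not move it, each trip drives it in by about 2 mm, and at home no further.
- dowel_home (a joint): Depth of the other dowel, same scale; it is home (0.006) and stays so.
- rack: Grey steel tool rack, fixed, 80 x 156 mm. Origin under its centre. Top plate 62 (x) x 150 (y) mm, 6 thick, upper face 90 mm above the bench; end walls at y = +-72 mm, front and back open. Two plain drifts with heads 15 mm wide, 19 mm above the plate, hang at y = +-44 mm.
- rack_hole (a point): Centre of the rack's middle hole, 20.5 mm diameter, at the upper face of the top plate.
- ratchet: Bystander: ratchet, 206 mm long, loose.
- spanner: Bystander: combination spanner, 171 mm long, loose.

How it is judged (in metres and radians):
On the way, in this order (a step that is already met when the one before it is completed fails the run):
1. the punch trips with its nose in the bore of the high dowel, held upright (value of joint punch_nose above 0.0035 m and horizontal distance between punch_tip and mouth_high below 0.003 m and z of punch_tip in the frame of mouth_high below -0.002 m and angle between punch's own z axis and vertical below 0.15 rad), for 0.02 s.
2. the high dowel is home (value of joint dowel_high above 0.0052 m), for 0.2 s.
At the end, for the whole second after the job is handed in: The dowel that stood high is home (within 0.8 mm of its stop) and so is the other; the punch hangs upright (within 0.15 rad) and at rest in the rack's middle hole, its flange down on the plate (within 3 mm) and within 5 mm of the hole's centre (value of joint each of dowel_high, dowel_home above 0.0052 m and horizontal distance between punch and rack_hole below 0.005 m and z of punch in the frame of rack_hole between -0.003 and 0.003 m and angle between punch's own z axis and vertical below 0.15 rad and linear speed of punch below 0.02 m/s); the robot touches nothing.
It fails at once if the punch goes off anywhere but in the bore of the high dowel (value of joint punch_nose above 0.003 m and (horizontal distance between punch_tip and mouth_high above 0.004 m or z of punch_tip in the frame of mouth_high above -0.001 m)).
It fails at once if the punch is leaned on after the snap until its stop ring is about to meet the barrel (z of punch_tip in the frame of punch above -0.065 m).
It fails at once if the machined face or the housing is pressed with more than 20 N (contact force between punch and housing above 20 N).
It fails at once if the gripper strikes the housing (contact force between the arm and housing above 10 N).
It fails at once if a bystander is moved by more than 20 mm (distance of any of ratchet, spanner from where it was at the start of the episode above 0.02 m).
It also fails if it takes over 72 s, if anything falls off the work surface, if the arm or the gripper's body presses on something with over 40 N, if the wrist force passes 120 N, or if a joint passes its speed limit or range.

### The arm

A 6-joint arm with a two-finger parallel gripper is mounted at the origin on a cart in front of the work surface, level with it; the furniture and walls round the work are solid. World frame = base frame: x ahead of the robot, y to its left, z up, the work surface at z = 0. Lengths are in mm, angles in rad, forces in N, time in s.
With the tool pointing down it reaches from about 350 to 850 mm from the base axis. Payload 8.1 kg.
Tool frame: the origin (TCP) lies midway between the tips of the shut fingers; the grasp point (between the pads) lies hold_point_z behind it (hold_point_z is the distance from the TCP to the grasp point, in mm); z points along the fingers, y is the line along which they close (so a half turn about z gives the same grasp; the last joint's range is limited). The gripper opens to 93 mm and grips with 3 to 60 N. Pads are 15 mm wide; open, the fingers measure 128 mm over their backs; the gripper's body (75 mm by 188 mm) begins 65 mm behind the grasp point.
Start: joints at [-1.201, 0.13, 1.488, -0, 1.523, -0.085], TCP at [263.589, -539.005, 218.635] pointing down, gripper open.
Joint ranges: [-2.96, 2.96], [-0.89, 2.26], [0.02, 2.5], [-1.34, 4.48], [0, 2.73], [-2.66, 2.66]. Speed limits (rad/s): [2.39, 2.39, 2.79, 3.14, 3.14, 3.14].

### API

Orientations are given as a rotation vector (axis times angle).
In Python, from workcell import * gives the robot as it stands.
- The arm moves only by the tool step_arm, never from a script. Its argument "series" is a list of rows, each an object with "xyz": the shift along the tool's x, y, z in units of 200 mm (1.0 is 200 mm), a list of three; "twist": the turn about the tool's z in units of 60 degrees (1.0 is 60 degrees). In form: [{"xyz": [tx, ty, tz], "twist": twist}, ...]. A call has 1 to 10 rows; each row is the pose to reach, as a shift and turn from the pose commanded when the call began, along the tool's axes at that moment; what a row does not reach only later rows make up. A row lasts 1/8 s, in which the tool goes at most 62.5 mm and 10.7 degrees, less where a joint would pass 70% of its speed; a pose out of reach is approached as far as the arm can. A call with a number of a shift or a turn outside -1 to 1 is refused whole. A call with a gripper value outside its range is refused whole. "fingers" is the closure, from -1 (fully open) to 1 (shut), so that 0 is half open, set as the call begins (left out, the last holds). The fingers move at their own pace and stop on an object; the grip force is fixed at half the most. Time passes only in rows, so rows that repeat a pose let the fingers close. It gives the time, the measured TCP pose, the force, the opening and the grip force at its end, in the units of the state.
- sense(): the state, without advancing time (a new reading comes with each control period).
- capture(name): name is "scene" or "top" or "wrist"; returns a dict with "image" (384x512x3 uint8, red, green, blue), "z_map" (384x512 float32, mm along the optical axis (not along the pixel's ray), 0 where there is no reading), "fx", "fy", "cx", "cy" (pixels), "camera_from_world" (4x4, takes a point from world to camera coordinates). Camera axes: x right, y up, looking along -z (the intrinsics and any distortion apply to the point x, -y, -z); pixel columns grow to the right and rows downward; lengths in mm; the calibration is good to about 2 mm. A picture is of the moment at which its call begins.
- hand_in(): hands the job in; it is judged then, once.
The state is a dict: "t": time; "q": joint angles; "qd": joint speeds; "effort": joint torques, N m; "tool_pos": TCP position; "ee_rot": TCP orientation; "wrist_force": force on the tool from outside, world axes, zero at the start; "torque": the same for the moment, N m; "opening": opening from 0.0 (shut) to 1.0 (fully open); "finger_force": force on a finger pad.
Only numpy, scipy, OpenCV 4.12 (cv2) and the standard library are available. Lean on these libraries where they do the work, as an engineer would, in place of code of your own. Each camera call takes 0.05 s, during which the arm holds its last target. There are 200 camera calls.

## Working session

There is one attempt and no reset: what is moved stays moved. The work goes in short steps, Python scripts to look and compute and a tool call to move; the robot and the scene stay as the last step left them, time stands still between calls to the robot, and variables do not carry over. Pictures are saved under pics/ and viewed, at most 10 in all, crops included, and the job is handed in when it is done.

Besides the shell and the picture viewer there is one more tool, called after "Request:" by a JSON object that holds its "name" and its "arguments". step_arm: Moves the arm, as the interface text tells. Shifts and turns lie within -1 to 1; 1 stands for 200 mm of shift or 60 degrees of turn. Its arguments: {"type":"object","properties":{"series":{"type":"array"},"fingers":{"type":"number"}},"required":["series"]}

```bash
ls; mkdir -p pics; cat > h.py <<'E'
from workcell import *
import numpy as np, cv2
from scipy.spatial.transform import Rotation as R
def snap(name,f=None):
    c=capture(name)
    if f: cv2.imwrite('pics/'+f,c['image'][...,::-1])
    return c
def w(c,u,v,d=None):
    d=c['z_map'][int(round(v)),int(round(u))] if d is None else d
    p=np.array([(u-c['cx'])/c['fx']*d,-(v-c['cy'])/c['fy']*d,-d,1])
    return (np.linalg.inv(c['camera_from_world'])@p)[:3]
def wz(c,u,v,z):
    a=w(c,u,v,100.);b=w(c,u,v,200.);return a+(b-a)*(z-a[2])/(b[2]-a[2])
def cloud(c):
    v,u=np.mgrid[:384,:512];d=c['z_map']
    p=np.stack([(u-c['cx'])/c['fx']*d,-(v-c['cy'])/c['fy']*d,-d,np.ones_like(d)],-1)
    return (p@np.linalg.inv(c['camera_from_world']).T)[...,:3]
E
python3 - <<'E'
from h import *
s=sense();print(s)
a=snap('top');b=snap('scene')
cv2.imwrite('pics/a.png',np.hstack([cv2.resize(a['image'],None,fx=.78,fy=.78),cv2.resize(b['image'],None,fx=.78,fy=.78)])[...,::-1])
import pickle;pickle.dump((a,b),open('ab.pkl','wb'))
print(a['fx'],a['camera_from_world'],a.keys())
E
```

```text
pics
{'t': 0.0, 'q': array([-1.20141973e+00,  1.31145611e-01,  1.48927712e+00, -2.39197471e-05,
        1.52299355e+00, -8.54018668e-02]), 'qd': array([ 0.00056055,  0.00131397,  0.00037391, -0.00091878, -0.00227303,
       -0.00037547]), 'effort': array([ 7.06952087e-04, -5.59831953e+01, -4.91772723e+01,  7.69860414e-02,
        3.54325015e-02, -1.78552218e-04]), 'tool_pos': array([ 263.36297236, -538.47772073,  217.5979248 ]), 'ee_rot': array([-3.05896668e+00, -7.07819658e-01,  4.42262232e-04]), 'wrist_force': array([-0.11058285, -0.05186702,  0.42150435]), 'torque': array([-0.02795756,  0.04695442, -0.0709537 ]), 'finger_force': 0.0, 'opening': 1.0020666722838365}
444.1711845190836 [[ 1.94091266e-03 -9.99997945e-01  5.85401908e-04 -1.00439161e+02]
 [ 9.77348206e-01  2.02083908e-03  2.11627978e-01 -5.33352682e+02]
 [-2.11628726e-01  1.61390082e-04  9.77350120e-01 -1.03825075e+03]
 [ 0.00000000e+00  0.00000000e+00  0.00000000e+00  1.00000000e+00]] dict_keys(['image', 'z_map', 'fx', 'fy', 'cx', 'cy', 'camera_from_world'])
```

View pics/a.png

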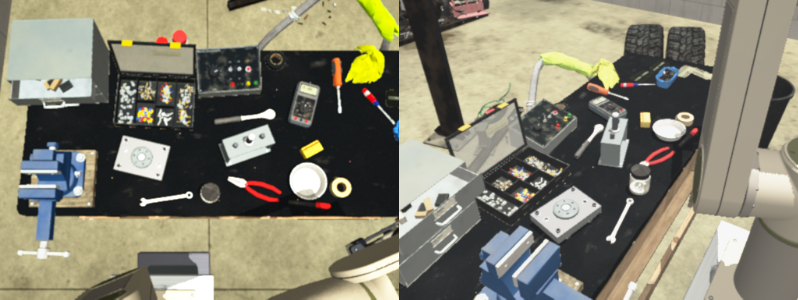

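The top view shows the housing near (182,201) and the rack near (315,185), in full-image pixels. Next I'll enlarge both.

```bash
python3 - <<'E'
from h import *
import pickle,workcell
print([n for n in dir(workcell) if not n.startswith('__')], globals().get('hold_point_z'))
a,b=pickle.load(open('ab.pkl','rb'))
im=a['image'][150:250,130:370];cv2.imwrite('pics/b.png',cv2.resize(im,None,fx=3.3,fy=3.3,interpolation=cv2.INTER_CUBIC)[...,::-1])
P=cloud(a)
def rect(lo,hi,box):
    u0,u1,v0,v1=box;Q=P[v0:v1,u0:u1].reshape(-1,3);Q=Q[(Q[:,2]>lo)&(Q[:,2]<hi)]
    print(len(Q),np.median(Q[:,2]),cv2.minAreaRect(Q[:,:2].astype(np.float32)))
rect(33,45,(130,230,165,245)); rect(84,95,(270,360,150,225))
Q=P[150:225,270:360].reshape(-1,3);Q=Q[Q[:,2]>120];print(len(Q),Q.mean(0),Q.max(0))
E
```

```text
['Unreachable', 'capture', 'hand_in', 'hold_point_z', 'sense'] 18.8
2071 40.546181782403664 ((511.2758483886719, 66.6717529296875), (156.80052185058594, 112.71464538574219), 76.69928741455078)
1347 90.74592798851313 ((552.8048706054688, -267.9617614746094), (62.956092834472656, 150.91688537597656), 19.329975128173828)
119 [ 500.3434876  -232.38966012  344.01845059] [ 563.35363055  -99.19357098 1127.66563971]
```

View pics/b.png

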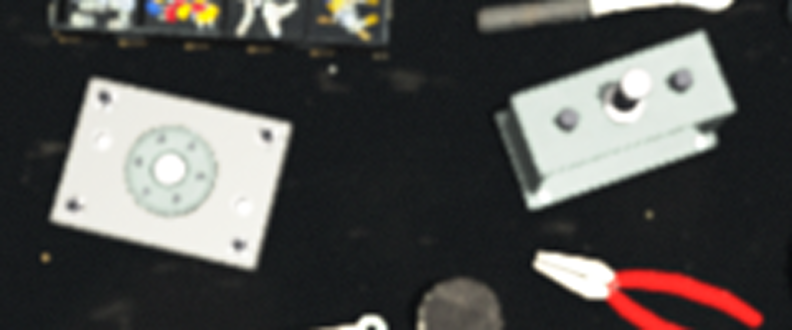

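Both outlines match the given sizes: housing centre (511,67), rack hole about (553,-268) with yaw 19.3°. I'll add a move helper and go above the rack.

```bash
cat >> h.py <<'E'
def plan(x,y,z,ydir=None):
    s=sense();T=R.from_rotvec(s['ee_rot']).as_matrix();d=T.T@(np.array([x,y,z])-s['tool_pos'])
    tw=0
    if ydir is not None:
        cur=np.degrees(np.arctan2(T[1,1],T[0,1]));tw=-((ydir-cur+90)%180-90)
    print('pos',s['tool_pos'].round(2),'tz',T[:,2].round(4),'ydir',np.degrees(np.arctan2(T[1,1],T[0,1])).round(2),'f',s['wrist_force'].round(2),'t',s['t'])
    print('units',(d/200).round(4),'twist',round(tw/60,4),'deg',round(tw,2),'q6',s['q'][5].round(2))
E
python3 - <<'E'
from h import *
plan(552.8,-268,260,19.3)
E
```

```text
pos [ 263.4  -538.53  217.69] tz [-6.0e-04  1.5e-03 -1.0e+00] ydir -63.94 f [-0.55  1.59  0.31] t 0.1
units [ 1.8941 -0.5798 -0.2104] twist -1.3874 deg -83.24 q6 -0.09
```

Request:
{"name": "step_arm", "arguments": {"series": [{"xyz": [0.95, -0.29, -0.21], "twist": -0.7}, {"xyz": [0.95, -0.29, -0.21], "twist": -0.7}, {"xyz": [0.95, -0.29, -0.21], "twist": -0.7}, {"xyz": [0.95, -0.29, -0.21], "twist": -0.7}, {"xyz": [0.95, -0.29, -0.21], "twist": -0.7}]}}

```text
t: 0.72
tool_pos: [409.7, -402.5, 260.6]
ee_rot: [-2.602, -1.76, 0.0]
wrist_force: [-1.0, -0.5, 0.1]
opening: 1.003
finger_force: 0.0
```

```bash
python3 - <<'E'
from h import *
plan(552.8,-268,260,19.3)
E
```

```text
pos [ 409.69 -402.47  260.61] tz [-0.  0. -1.] ydir -21.86 f [-1.04 -0.46  0.13] t 0.725
units [0.8904 0.4138 0.003 ] twist -0.686 deg -41.16 q6 -0.48
```

Request:
{"name": "step_arm", "arguments": {"series": [{"xyz": [0.89, 0.414, 0], "twist": -0.686}, {"xyz": [0.89, 0.414, 0], "twist": -0.686}, {"xyz": [0.89, 0.414, 0], "twist": -0.686}, {"xyz": [0.89, 0.414, 0], "twist": -0.686}, {"xyz": [0.89, 0.414, 0], "twist": -0.686}, {"xyz": [0.89, 0.414, 0], "twist": -0.686}]}}

```text
t: 1.48
tool_pos: [551.1, -270.6, 260.1]
ee_rot: [-1.828, -2.554, 0.001]
wrist_force: [-0.0, -0.6, 0.4]
opening: 1.0
finger_force: 0.0
```

```bash
python3 - <<'E'
from h import *
c=snap('wrist','c.png')
plan(552.8,-268,260,19.3)
P=cloud(c).reshape(-1,3)
Q=P[(abs(P[:,2]-90)<5)&(np.hypot(P[:,0]-552,P[:,1]+268)<100)];print(len(Q),np.median(Q[:,2]),cv2.minAreaRect(Q[:,:2].astype(np.float32)))
Q=P[(P[:,2]>140)&(P[:,2]<165)&(np.hypot(P[:,0]-552,P[:,1]+268)<40)];print(len(Q),Q[:,2].max(),np.median(Q[:,2]),Q.mean(0),cv2.minEnclosingCircle(Q[:,:2].astype(np.float32)))
i=np.linalg.inv(c['camera_from_world']);print(i,c['fx'])
E
```

```text
pos [ 551.1  -270.67  260.32] tz [-6.e-04 -0.e+00 -1.e+00] ydir 18.86 f [-1.05 -0.02 -0.17] t 1.525
units [0.0099 0.0124 0.0016] twist -0.0074 deg -0.44 q6 -0.87
5466 89.16108758883189 ((554.4596557617188, -267.08782958984375), (62.06151580810547, 150.46115112304688), 19.406661987304688)
349 154.06205213824916 151.47994071511948 [ 553.83450354 -265.33940966  150.78482604] ((554.2344360351562, -266.3509521484375), 10.525848388671875)
[[ 9.46585364e-01 -3.09426400e-01 -9.07273435e-02  5.26537869e+02]
 [ 3.22452158e-01  9.07583206e-01  2.68918817e-01 -1.94416522e+02]
 [-8.67968367e-04 -2.83809845e-01  9.58880190e-01  4.25390700e+02]
 [ 0.00000000e+00  0.00000000e+00  0.00000000e+00  1.00000000e+00]] 285.85708253309423
```

View pics/c.png

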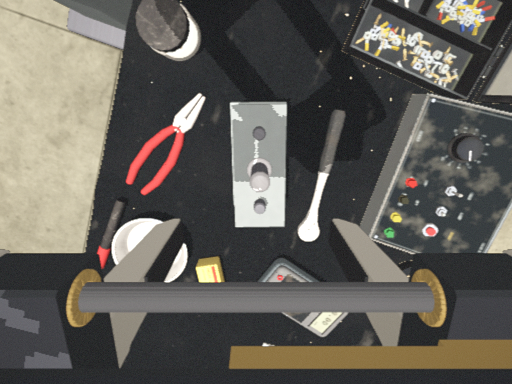

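The rack fills (232–286, 103–227), with the punch cap at (260,178) and drift heads at (259,133) and (260,206). The fingers will close across the rack's short side and clear the drifts. The wrist fit gives (554.4,-267.1), so I'll aim at (554,-267).

```bash
python3 - <<'E'
from h import *
plan(554,-267,103,19.35)
E
```

```text
pos [ 551.1  -270.67  260.32] tz [-6.e-04 -0.e+00 -1.e+00] ydir 18.86 f [-1.05 -0.02 -0.17] t 1.525
units [0.0126 0.0201 0.7866] twist -0.0082 deg -0.49 q6 -0.87
```

Request:
{"name": "step_arm", "arguments": {"series": [{"xyz": [0.0126, 0.02, 0.1], "twist": -0.008}, {"xyz": [0.0126, 0.02, 0.35], "twist": -0.008}, {"xyz": [0.0126, 0.02, 0.6], "twist": -0.008}, {"xyz": [0.0126, 0.02, 0.7], "twist": -0.008}, {"xyz": [0.0126, 0.02, 0.7], "twist": -0.008}, {"xyz": [0.0126, 0.02, 0.7], "twist": -0.008}]}}

```text
t: 2.28
tool_pos: [556.3, -266.4, 123.0]
ee_rot: [1.807, 2.566, 0.0]
wrist_force: [-0.5, 0.7, 0.2]
opening: 1.002
finger_force: 0.0
```

```bash
python3 - <<'E'
from h import *
plan(554,-267,103,19.35)
E
```

```text
pos [ 556.35 -266.41  123.02] tz [ 0.003  -0.0017 -1.    ] ydir 19.67 f [-0.45  0.74  0.21] t 2.275
units [ 0.0014 -0.0123  0.1001] twist 0.0054 deg 0.32 q6 -0.87
```

Request:
{"name": "step_arm", "arguments": {"series": [{"xyz": [0.001, -0.011, 0.1], "twist": 0.005}, {"xyz": [0.001, -0.011, 0.1], "twist": 0.005}, {"xyz": [0.001, -0.011, 0.1], "twist": 0.005}]}}

```text
t: 2.65
tool_pos: [552.8, -266.1, 100.6]
ee_rot: [-1.815, -2.564, -0.0]
wrist_force: [-0.6, 0.4, 0.0]
opening: 0.998
finger_force: 0.0
```

Request:
{"name": "step_arm", "arguments": {"series": [{"xyz": [0, 0, 0], "twist": 0}, {"xyz": [0, 0, 0], "twist": 0}, {"xyz": [0, 0, 0], "twist": 0}, {"xyz": [0, 0, 0], "twist": 0}, {"xyz": [0, 0, 0], "twist": 0}, {"xyz": [0, 0, 0], "twist": 0}, {"xyz": [0, 0, 0], "twist": 0}, {"xyz": [0, 0, 0], "twist": 0}], "fingers": 1}}

```text
t: 3.65
tool_pos: [553.0, -266.1, 100.6]
ee_rot: [1.815, 2.564, 0.0]
wrist_force: [0.4, 1.0, 1.2]
opening: 0.213
finger_force: 30.0
```

```bash
python3 - <<'E'
from h import *
plan(554,-267,103,19.35)
E
```

```text
pos [ 552.98 -266.12  100.62] tz [ 1.e-04  0.e+00 -1.e+00] ydir 19.4 f [0.44 0.97 1.2 ] t 3.65
units [-0.0058  0.0034 -0.0119] twist 0.0008 deg 0.05 q6 -0.87
```

Opening 19.8 mm matches the 20 mm grip, so the punch is held. The tip should be about 88.6 mm below the TCP. Lifting.

Request:
{"name": "step_arm", "arguments": {"series": [{"xyz": [0, 0, -0.1], "twist": 0}, {"xyz": [0, 0, -0.3], "twist": 0}, {"xyz": [0, 0, -0.5], "twist": 0}, {"xyz": [0, 0, -0.65], "twist": 0}, {"xyz": [0, 0, -0.65], "twist": 0}, {"xyz": [0, 0, -0.65], "twist": 0}]}}

```text
t: 4.4
tool_pos: [552.4, -265.8, 229.5]
ee_rot: [-1.815, -2.563, 0.0]
wrist_force: [-0.3, 0.5, -4.3]
opening: 0.211
finger_force: 30.0
```

```bash
python3 - <<'E'
from h import *
import pickle
plan(511,67,230,19.35)
a,b=pickle.load(open('ab.pkl','rb'));P=cloud(a).reshape(-1,3)
for y in range(-60,220,40):
  Q=P[(abs(P[:,1]-y)<20)&(P[:,0]<760)&(P[:,0]>350)]
  print(y,[(x,int(Q[abs(Q[:,0]-x)<20][:,2].max(initial=0))) for x in range(380,760,40)])
E
```

```text
pos [ 552.38 -265.85  229.47] tz [-1.4e-03  8.0e-04 -1.0e+00] ydir 19.4 f [-0.33  0.5  -4.25] t 4.4
units [ 1.6385e+00  3.5750e-01 -1.1000e-03] twist 0.0008 deg 0.05 q6 -0.87
-60 [(380, 10), (420, 7), (460, 6), (500, 7), (540, 6), (580, 8), (620, 45), (660, 19), (700, 18), (740, 19)]
-20 [(380, 12), (420, 6), (460, 43), (500, 47), (540, 51), (580, 6), (620, 44), (660, 38), (700, 38), (740, 36)]
20 [(380, 11), (420, 38), (460, 51), (500, 54), (540, 53), (580, 40), (620, 42), (660, 36), (700, 37), (740, 39)]
60 [(380, 10), (420, 8), (460, 52), (500, 57), (540, 57), (580, 43), (620, 43), (660, 19), (700, 36), (740, 18)]
100 [(380, 6), (420, 6), (460, 46), (500, 56), (540, 58), (580, 50), (620, 44), (660, 37), (700, 36), (740, 36)]
140 [(380, 6), (420, 6), (460, 51), (500, 53), (540, 44), (580, 50), (620, 43), (660, 40), (700, 40), (740, 41)]
180 [(380, 5), (420, 7), (460, 7), (500, 7), (540, 5), (580, 7), (620, 40), (660, 200), (700, 212), (740, 214)]
```

```bash
python3 - <<'E'
from h import *
plan(535,-60,230,19.35);plan(535,-5,215,19.35)
E
```

```text
pos [ 552.38 -265.85  229.47] tz [-1.4e-03  8.0e-04 -1.0e+00] ydir 19.4 f [-0.33  0.5  -4.25] t 4.4
units [ 0.9997  0.2598 -0.0018] twist 0.0008 deg 0.05 q6 -0.87
pos [ 552.38 -265.85  229.47] tz [-1.4e-03  8.0e-04 -1.0e+00] ydir 19.4 f [-0.33  0.5  -4.25] t 4.4
units [1.259  0.3512 0.0734] twist 0.0008 deg 0.05 q6 -0.87
```

Request:
{"name": "step_arm", "arguments": {"series": [{"xyz": [0.25, 0.065, 0], "twist": 0}, {"xyz": [0.5, 0.13, 0], "twist": 0}, {"xyz": [0.75, 0.2, 0], "twist": 0}, {"xyz": [1.0, 0.26, 0], "twist": 0}, {"xyz": [1.0, 0.26, 0], "twist": 0}, {"xyz": [1.0, 0.26, 0], "twist": 0}, {"xyz": [1.0, 0.26, 0], "twist": 0}, {"xyz": [1.0, 0.26, 0], "twist": 0}]}}

```text
t: 5.4
tool_pos: [535.4, -61.2, 230.2]
ee_rot: [-1.817, -2.562, 0.001]
wrist_force: [0.1, -0.4, -3.7]
opening: 0.212
finger_force: 30.0
```

```bash
python3 - <<'E'
from h import *
c=snap('wrist');plan(535,-5,215,19.35)
cv2.imwrite('pics/d.png',cv2.resize(c['image'],(800,600),interpolation=cv2.INTER_CUBIC)[...,::-1])
import pickle;pickle.dump(c,open('d.pkl','wb'))
P=cloud(c).reshape(-1,3)
Q=P[(abs(P[:,2]-40)<5)&(np.hypot(P[:,0]-511,P[:,1]-67)<110)];print(len(Q),np.median(Q[:,2]),cv2.minAreaRect(Q[:,:2].astype(np.float32)))
E
```

```text
pos [535.5  -61.14 230.38] tz [-4.e-04  0.e+00 -1.e+00] ydir 19.32 f [ 0.41  0.39 -3.09] t 5.45
units [0.2657 0.0905 0.0769] twist -0.0006 deg -0.03 q6 -0.55
9251 39.22102641347851 ((512.9959716796875, 67.97089385986328), (156.72181701660156, 112.25601196289062), 76.63860321044922)
```

View pics/d.png

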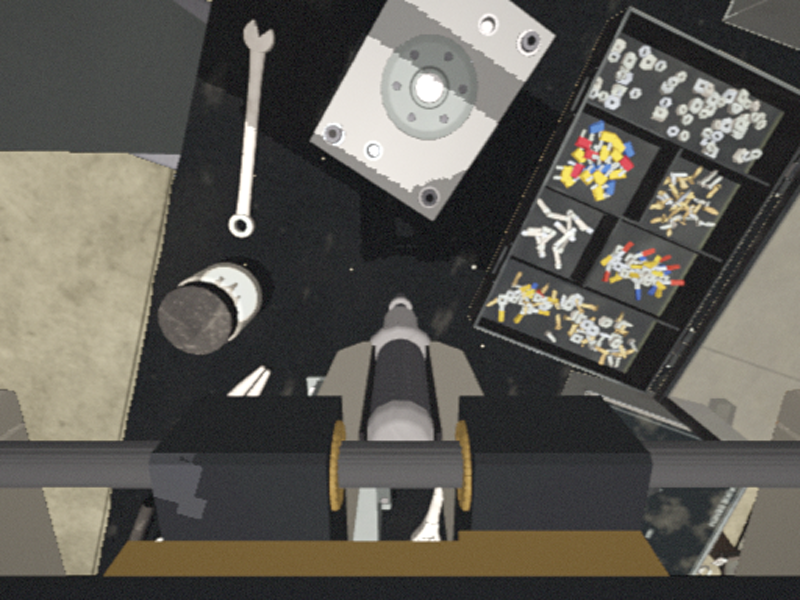

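The punch hangs from the fingers with its tip near (399,300). The bores are at (373,150) and (488,25). I'll measure the dowel depths and the tip from this view.

```bash
python3 - <<'E'
from h import *
import pickle
c=pickle.load(open('d.pkl','rb'));P=cloud(c)
ctr=np.array([513,68.]);th=np.radians(-13.36);X=np.array([np.cos(th),np.sin(th)]);Y=np.array([-X[1],X[0]])
Z=P[...,2]
for n,s in(('A',1),('B',-1)):
    m=ctr+s*(12*X+58*Y);r=np.hypot(P[...,0]-m[0],P[...,1]-m[1]);
    v,u=np.unravel_index(np.argmin(np.where(abs(Z-38)<12,r,99)),r.shape)
    print(n,m.round(1),u,v);print((Z-np.median(Z[(r>8)&(r<12)]))[v-6:v+7,u-6:u+7].round(0).astype(int))
q=P[180:205,246:264];print(q[...,2].round(0).astype(int)[:,::2])
m=(q[...,2]>130)&(q[...,2]<150);print(q[m].mean(0))
t=c['camera_from_world']@np.array([535.5,-61.1,230.4-88.6,1]);print('pred tip px',c['cx']+c['fx']*t[0]/-t[2],c['cy']-c['fy']*t[1]/-t[2])
im=c['image'];cv2.imwrite('pics/e.png',np.hstack([cv2.resize(im[u[0]:u[0]+40,u[1]:u[1]+40],(390,390),interpolation=cv2.INTER_CUBIC) for u in((76,219),(0,292))])[...,::-1])
cv2.imwrite('pics/e2.png',cv2.resize(im[170:230,226:286],(600,600),interpolation=cv2.INTER_CUBIC)[...,::-1])
E
```

```text
A [538.1 121.7] 311 17
[[  0  -1   0  -1  -1  -1  -1  -1  -2  -1   1  -1   0]
 [  1   1   0   0  -2  -6  -7  -6  -5  -4  -1  -1   0]
 [  1   1   0  -4  -9  -6  -6  -9  -7  -6  -2   0   0]
 [  0   0   1 -12  -6  -5  -7  -6  -6  -6  -3  -1   0]
 [  1   1  -1  -5  -6  -6  -7  -5  -5  -7  -5  -1   1]
 [  0  -1  -1  -6  -6  -8  -7  -7  -6  -6  -7  -2   1]
 [  0   0   0  -7  -6  -6  -6  -7  -7  -7  -7  -1   0]
 [  0   1  -1  -6  -8  -7  -5  -6  -7  -7  -8   1   1]
 [ -1  -1   0  -6  -7  -5  -6  -6  -5  -7  -2   1   0]
 [  0   0   2  -1  -7  -6  -5  -4  -8  -1   0  -1   2]
 [ -2   1   0   0  -1   0  -1  -1   0   0   1   1   1]
 [356   1  -2   2  -1  -1   1  -1   1   1   0   0  -1]
 [  1  -1   0   0   1   0   1  -1   0   0   0   0  -1]]
B [487.9  14.3] 239 96
[[  1   1   1   0   0  -1  -1  -1   0  -1   0   0  -1]
 [ -2   1  -1  -1  -1   0   0   0  -1   1   0   0   1]
 [  0   0   1  -2  -5 -14 -16  -2   0   1   1   1  -1]
 [ -1   0  -1 -13  -9  -9 -10  -9 -23   1   1   0   0]
 [  1  -2 -10  -9 -12 -10 -10 -10 -10  -1   0   0   0]
 [  0  -1 -16  -9 -10 -10 -11 -11  -9 -11   0  -1   0]
 [  0  -
[... 744 characters left out ...]
43 146 148 145  -2  -1]
 [ -2  -1  -2 147 157 157 149   0   0]
 [ -1   0  -2 158 160 160 160  -2  -2]
 [ -2   0   0 160 159 161 161 159  -1]
 [ -1   0 160 160 160 161 160 160  -1]
 [ -1  -1 161 161 162 162 161 160 159]
 [ -1  -2 161 161 164 164 163 161 159]
 [  1   0 161 163 179 178 180 161 159]
 [  0   0 160 181 182 182 182 180 161]
 [  0  -1 181 183 184 183 183 182 178]
 [ -1 181 183 186 187 187 187 185 182]
 [ -1 184 186 188 189 188 189 187 184]
 [  0 185 189 189 191 191 191 189 186]
 [180 189 191 192 193 192 193 192 189]
 [183 190 193 195 195 195 195 195 191]
 [186 191 194 197 198 197 197 195 194]]
[535.01645863 -57.4900048  145.35792803]
pred tip px 254.71623490229828 191.43573605437575
```

View pics/e.png

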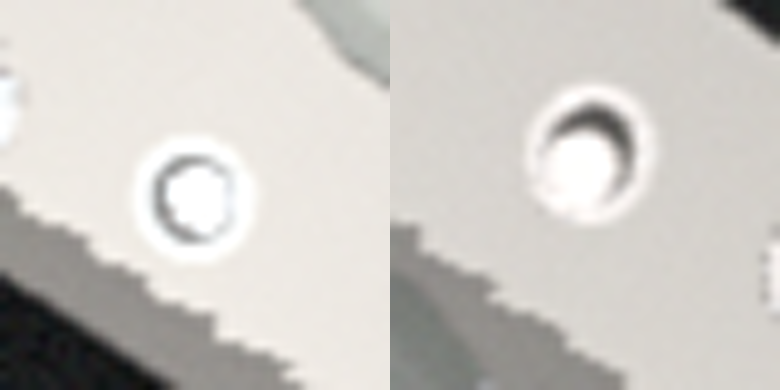

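View pics/e2.png

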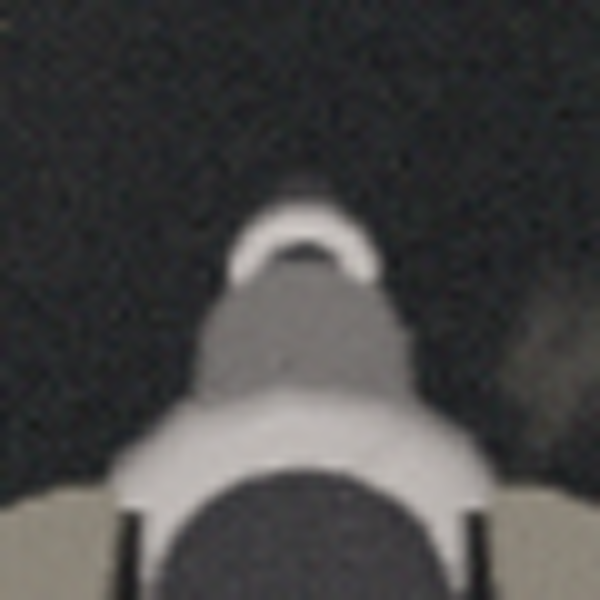

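The wrist depth shows bore A (upper right) with its dowel about 6.3 mm deep, so it stands high. Bore B is about 10 mm deep, so it's home. Crop e2 shows the stop ring centred at column 304 with its top edge at row 203. I'll compute the tip-to-bore offset within this one camera.

```bash
python3 - <<'E'
from h import *
import pickle
c=pickle.load(open('d.pkl','rb'))
tx=np.array([-.331,.9437]);ty=np.array([.9437,.331])
tcp=np.array([535.5,-61.1])
for n,u,v,z,r in(('ring',226+30.4-.5,170+20.3-.5,160.5,6.5),('flange far',226+30.4-.5,170+38.8-.5,183,8.5)):
    p=wz(c,u,v,z)[:2]-r*tx;print(n,p,'rel tcp along tx,ty',(p-tcp)@tx,(p-tcp)@ty)
print('A',wz(c,312.0,15.4,39.5),'B',wz(c,219+190/9.75-.5,76+198/9.75-.5,39.5))
E
```

```text
ring [536.2621692  -59.91354589] rel tcp along tx,ty 0.8673787401072253 1.1119753852683
flange far [539.71262023 -69.73169448] rel tcp along tx,ty -9.540107376076083 1.1183588382369933
A [538.25263546 121.41825099  39.5       ] B [487.73385526  14.12127192  39.5       ]
```

```bash
python3 - <<'E'
from h import *
plan(537.5,120.2,160,19.35)
E
```

```text
pos [535.5  -61.14 230.38] tz [-4.e-04  0.e+00 -1.e+00] ydir 19.32 f [ 0.41  0.39 -3.09] t 5.45
units [0.8523 0.3095 0.3519] twist -0.0006 deg -0.03 q6 -0.55
```

Request:
{"name": "step_arm", "arguments": {"series": [{"xyz": [0.25, 0.09, 0], "twist": 0}, {"xyz": [0.5, 0.18, 0], "twist": 0}, {"xyz": [0.75, 0.27, 0], "twist": 0}, {"xyz": [0.852, 0.31, 0.1], "twist": 0}, {"xyz": [0.852, 0.31, 0.25], "twist": 0}, {"xyz": [0.852, 0.31, 0.35], "twist": 0}, {"xyz": [0.852, 0.31, 0.35], "twist": 0}, {"xyz": [0.852, 0.31, 0.35], "twist": 0}]}}

```text
t: 6.45
tool_pos: [538.2, 120.6, 161.7]
ee_rot: [1.816, 2.562, 0.001]
wrist_force: [0.3, 0.2, -2.5]
opening: 0.212
finger_force: 30.0
```

```bash
python3 - <<'E'
from h import *
plan(537.5,120.2,160,19.35)
c=snap('wrist');import pickle;pickle.dump(c,open('f.pkl','wb'))
t=c['camera_from_world']@np.array([538,121,40,1]);print('bore px',c['cx']+c['fx']*t[0]/-t[2],c['cy']-c['fy']*t[1]/-t[2])
cv2.imwrite('pics/f.png',cv2.resize(c['image'][130:230,206:306],(600,600),interpolation=cv2.INTER_CUBIC)[...,::-1])
E
```

```text
pos [538.15 120.64 161.75] tz [ 1.3e-03  2.0e-04 -1.0e+00] ydir 19.34 f [ 0.31  0.19 -2.51] t 6.45
units [-0.001  -0.0038  0.0087] twist -0.0001 deg -0.01 q6 -0.21
bore px 254.51674036845063 181.51860933035323
```

View pics/f.png

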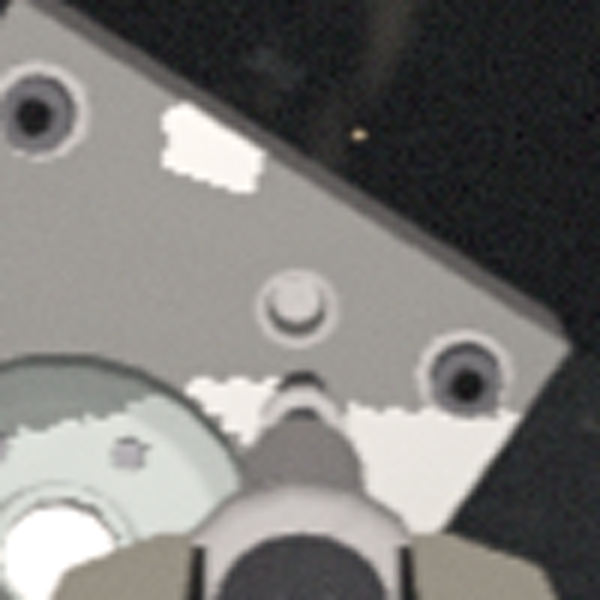

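Crop f shows bore A centred at (296,306), about a third of the way down, with the nose and stop ring below at column 302, ring top edge at row 382.

```bash
python3 - <<'E'
from h import *
import pickle
c=pickle.load(open('f.pkl','rb'))
tx=np.array([-.331,.9437]);ty=np.array([.9437,.331]);tcp=np.array([538.15,120.64])
f=lambda x,y,z:wz(c,206+x/6-.42,130+y/6-.42,z)[:2]
ring=f(302,382,92)-6.5*tx;tip=f(302,369,73.5)-4*tx
A=f(296.5,306,39.5)
for n,p in(('ring',ring),('nose',tip),('A',A)):print(n,p.round(2),((p-tcp)@tx).round(2),((p-tcp)@ty).round(2))
E
```

```text
ring [540.14 119.04] -2.17 1.35
nose [540.62 117.77] -3.52 1.38
A [538.18 121.99] 1.27 0.48
```

The nose seems to have swung a little in the grip during travel, by about 3 mm at the tip along tool x. I'll move slowly towards the bore to 10 mm above the face and look again.

Request:
{"name": "step_arm", "arguments": {"series": [{"xyz": [0.01, -0.002, 0.03], "twist": 0}, {"xyz": [0.0215, -0.0045, 0.06], "twist": 0}, {"xyz": [0.0215, -0.0045, 0.09], "twist": 0}, {"xyz": [0.0215, -0.0045, 0.115], "twist": 0}, {"xyz": [0.0215, -0.0045, 0.115], "twist": 0}, {"xyz": [0.0215, -0.0045, 0.115], "twist": 0}, {"xyz": [0.0215, -0.0045, 0.115], "twist": 0}]}}

```text
t: 7.38
tool_pos: [535.4, 124.9, 138.0]
ee_rot: [1.815, 2.564, 0.001]
wrist_force: [0.7, -0.5, -3.2]
opening: 0.216
finger_force: 30.0
```

```bash
python3 - <<'E'
from h import *
plan(537.5,120.2,160,19.35)
c=snap('wrist');import pickle;pickle.dump(c,open('g.pkl','wb'))
cv2.imwrite('pics/g.png',cv2.resize(c['image'][155:225,221:291],(700,600)[:1]*2 if 0 else (600,600),interpolation=cv2.INTER_CUBIC)[...,::-1])
E
```

```text
pos [535.42 124.87 137.97] tz [ 6.e-04  1.e-04 -1.e+00] ydir 19.4 f [ 0.66 -0.48 -3.22] t 7.375
units [-0.0255  0.0021 -0.1102] twist 0.0008 deg 0.05 q6 -0.2
```

View pics/g.png

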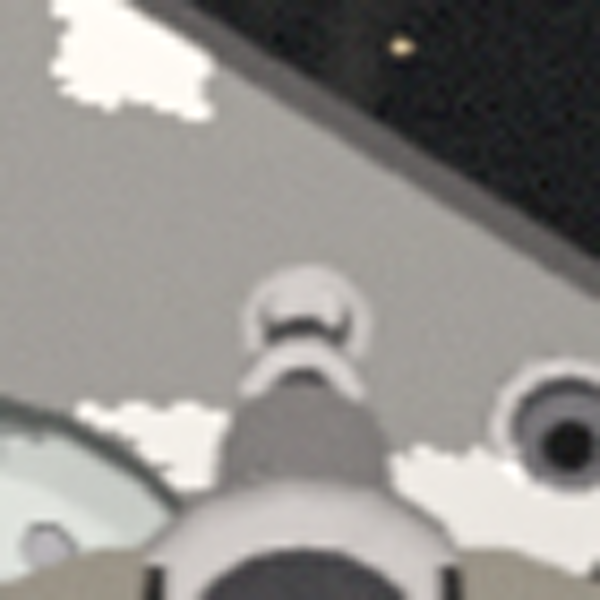

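Crop g shows the lip centred at about (309,328) with radius 64. The nose end's far edge is at (303,315) and the ring top is at row 342.

```bash
python3 - <<'E'
from h import *
import pickle
c=pickle.load(open('g.pkl','rb'))
tx=np.array([-.331,.9437]);ty=np.array([.9437,.331]);tcp=np.array([535.42,124.87])
f=lambda x,y,z:wz(c,221+x/8.571-.44,155+y/8.571-.44,z)[:2]
L=[('ring',f(303,342,68)-6.5*tx),('nose',f(303,316,50)-3.7*tx),('nose-base',f(303,316,52)-4*tx),('A',f(309,328,39.5)),('lip top',f(309,264,39.5)),('l',f(244,328,39.5)),('r',f(373,328,39.5)),('fl',f(305,480,127.4-5)-15*tx),('flange',f(305,480,133)-15*tx)]
for n,p in L:print(n,p.round(2),((p-tcp)@tx).round(2),((p-tcp)@ty).round(2))
P=cloud(c);Z=P[...,2];print(Z[170:215:2,248:266:2].round(0).astype(int))
E
```

```text
ring [537.71 122.16] -3.32 1.26
nose [537.77 122.04] -3.45 1.28
nose-base [537.66 122.35] -3.11 1.28
A [538.76 121.3 ] -4.48 1.97
lip top [536.26 128.4 ] 3.06 1.96
l [531.83 118.86] -4.49 -5.37
r [545.58 123.7 ] -4.47 9.2
fl [538.53 120.16] -5.48 1.37
flange [537.14 124.05] -1.34 1.35
[[ 40  39  40  39  38  38  35  29  23]
 [ 38  40  39  39  39  39  39  39  32]
 [ 39  40  39  39  39  39  39  40  39]
 [ 39  39  39  38  39  39  39  39  38]
 [ 39  39  39  40  40  39  38  38  38]
 [ 39  40  40  40  40  39  40  38  40]
 [ 40  39  39  40  39  39  39  39  39]
 [ 39  39  39  39  39  39  39  40  39]
 [ 39  39  39  40  39  40  40  40  39]
 [ 40  39  40  33  33  33  39  40  39]
 [ 39  39  34  33  33  33  33  37  39]
 [ 40  39  33  51  51  50  32  40  39]
 [ 38  39  53  67  66  66  35  40  40]
 [ 39  66  68  68  67  69  68  37  38]
 [ 39  68  69  70  69  68  69  66  39]
 [ 39  68  88  89  87  87  69  69  38]
 [ 86  91  93  94  94  94  91  89  40]
 [ 92  95  98  97  97  98  98  94  88]
 [ 98 100 103 104 103 103 102  98  93]
 [101 105 107 108 107 107 106 103  99]
 [107 128 129 129 130 128 128 129 105]
 [131 129 131 131 132 131 130 131 130]
 [131 132 130 132 132 132 131 131 131]]
```

The nose needs a shift of about -0.9 mm along x and +0.7 mm along y. I'll shift, then feel down slowly.

Request:
{"name": "step_arm", "arguments": {"series": [{"xyz": [-0.0045, 0.0035, 0.01], "twist": 0}, {"xyz": [-0.0045, 0.0035, 0.02], "twist": 0}, {"xyz": [-0.0045, 0.0035, 0.03], "twist": 0}, {"xyz": [-0.0045, 0.0035, 0.04], "twist": 0}, {"xyz": [-0.0045, 0.0035, 0.048], "twist": 0}, {"xyz": [-0.0045, 0.0035, 0.054], "twist": 0}, {"xyz": [-0.0045, 0.0035, 0.06], "twist": 0}, {"xyz": [-0.0045, 0.0035, 0.06], "twist": 0}, {"xyz": [-0.0045, 0.0035, 0.06], "twist": 0}]}}

```text
t: 8.55
tool_pos: [536.2, 124.3, 125.7]
ee_rot: [1.815, 2.564, 0.0]
wrist_force: [0.1, -0.7, -3.8]
opening: 0.216
finger_force: 30.0
```

Tip at about 37 mm with no contact force, so it's inside the bore. Going on in small steps.

Request:
{"name": "step_arm", "arguments": {"series": [{"xyz": [0, 0, 0.005], "twist": 0}, {"xyz": [0, 0, 0.01], "twist": 0}, {"xyz": [0, 0, 0.015], "twist": 0}, {"xyz": [0, 0, 0.02], "twist": 0}, {"xyz": [0, 0, 0.02], "twist": 0}, {"xyz": [0, 0, 0.02], "twist": 0}]}}

```text
t: 9.3
tool_pos: [536.2, 124.3, 121.8]
ee_rot: [1.815, 2.564, 0.0]
wrist_force: [0.5, 0.4, -1.6]
opening: 0.21
finger_force: 30.0
```

Request:
{"name": "step_arm", "arguments": {"series": [{"xyz": [0, 0, 0.005], "twist": 0}, {"xyz": [0, 0, 0.01], "twist": 0}, {"xyz": [0, 0, 0.015], "twist": 0}, {"xyz": [0, 0, 0.015], "twist": 0}, {"xyz": [0, 0, 0.015], "twist": 0}]}}

```text
t: 9.93
tool_pos: [536.7, 124.3, 120.0]
ee_rot: [1.815, 2.563, 0.001]
wrist_force: [-3.0, -1.2, 8.1]
opening: 0.214
finger_force: 30.0
```

Request:
{"name": "step_arm", "arguments": {"series": [{"xyz": [0, 0, 0.005], "twist": 0}, {"xyz": [0, 0, 0.01], "twist": 0}, {"xyz": [0, 0, 0.015], "twist": 0}, {"xyz": [0, 0, 0.02], "twist": 0}, {"xyz": [0, 0, 0.025], "twist": 0}, {"xyz": [0, 0, 0.025], "twist": 0}, {"xyz": [0, 0, 0.025], "twist": 0}]}}

```text
t: 10.8
tool_pos: [536.9, 124.3, 115.5]
ee_rot: [1.815, 2.563, 0.002]
wrist_force: [-4.6, -1.0, 11.1]
opening: 0.214
finger_force: 30.0
```

Request:
{"name": "step_arm", "arguments": {"series": [{"xyz": [-0.002, 0, 0.0025], "twist": 0}, {"xyz": [-0.002, 0, 0.005], "twist": 0}, {"xyz": [-0.002, 0, 0.0075], "twist": 0}, {"xyz": [-0.002, 0, 0.01], "twist": 0}, {"xyz": [-0.002, 0, 0.0125], "twist": 0}]}}

```text
t: 11.42
tool_pos: [537.1, 124.0, 113.3]
ee_rot: [1.814, 2.563, 0.002]
wrist_force: [-4.4, -0.1, 12.9]
opening: 0.214
finger_force: 30.0
```

Request:
{"name": "step_arm", "arguments": {"series": [{"xyz": [0, 0, 0.0025], "twist": 0}, {"xyz": [0, 0, 0.005], "twist": 0}, {"xyz": [0, 0, 0.005], "twist": 0}]}}

```text
t: 11.8
tool_pos: [537.2, 124.0, 112.4]
ee_rot: [1.814, 2.563, 0.002]
wrist_force: [-5.2, -0.9, 13.9]
opening: 0.214
finger_force: 30.0
```

Request:
{"name": "step_arm", "arguments": {"series": [{"xyz": [0, 0, 0.0025], "twist": 0}, {"xyz": [0, 0, 0.0025], "twist": 0}]}}

```text
t: 12.05
tool_pos: [537.2, 124.0, 112.0]
ee_rot: [1.814, 2.563, 0.002]
wrist_force: [-4.0, -0.1, 14.2]
opening: 0.214
finger_force: 30.0
```

Request:
{"name": "step_arm", "arguments": {"series": [{"xyz": [0, 0, 0.0025], "twist": 0}, {"xyz": [0, 0, 0.0025], "twist": 0}]}}

```text
t: 12.3
tool_pos: [537.3, 124.0, 111.6]
ee_rot: [1.814, 2.562, 0.003]
wrist_force: [-4.6, -1.5, 14.3]
opening: 0.212
finger_force: 30.0
```

Request:
{"name": "step_arm", "arguments": {"series": [{"xyz": [0, 0, 0.0025], "twist": 0}, {"xyz": [0, 0, 0.0025], "twist": 0}]}}

```text
t: 12.55
tool_pos: [537.8, 124.1, 110.7]
ee_rot: [1.814, 2.562, 0.004]
wrist_force: [-1.8, 0.6, 9.2]
opening: 0.215
finger_force: 30.0
```

It snapped, with the force down 5 N. Lifting to re-cock while the nose stays in the bore.

Request:
{"name": "step_arm", "arguments": {"series": [{"xyz": [0, 0, -0.025], "twist": 0}, {"xyz": [0, 0, -0.05], "twist": 0}, {"xyz": [0, 0, -0.075], "twist": 0}, {"xyz": [0, 0, -0.075], "twist": 0}, {"xyz": [0, 0, -0.075], "twist": 0}]}}

```text
t: 13.18
tool_pos: [535.7, 123.8, 122.9]
ee_rot: [-1.815, -2.563, 0.001]
wrist_force: [0.2, 0.1, -3.8]
opening: 0.212
finger_force: 30.0
```

```bash
python3 - <<'E'
from h import *
plan(537.5,120.2,160,19.35)
c=snap('wrist');import pickle;pickle.dump(c,open('i.pkl','wb'))
cv2.imwrite('pics/i.png',cv2.resize(c['image'][155:225,221:291],(600,600),interpolation=cv2.INTER_CUBIC)[...,::-1])
P=cloud(c);Z=P[...,2];print(Z[180:210:2,248:266:2].round(0).astype(int))
E
```

```text
pos [535.68 123.78 122.9 ] tz [-1.4e-03 -2.0e-04 -1.0e+00] ydir 19.4 f [ 0.18  0.09 -3.78] t 13.175
units [-0.0199  0.0024 -0.1855] twist 0.0008 deg 0.05 q6 -0.2
[[39 39 39 39 40 40 40 39 39]
 [39 38 39 40 40 40 41 40 39]
 [39 38 39 40 39 39 40 40 40]
 [38 39 40 39 39 39 39 41 39]
 [39 39 39 40 38 39 39 39 40]
 [40 39 39 40 38 38 40 40 39]
 [40 40 39 38 38 36 39 40 39]
 [40 39 40 51 51 51 30 39 39]
 [39 53 53 53 54 53 53 39 38]
 [39 54 53 55 58 54 52 53 38]
 [40 53 74 74 75 74 72 53 40]
 [72 76 78 79 80 79 77 74 39]
 [79 80 84 84 85 83 83 79 72]
 [84 86 87 90 87 88 86 83 80]
 [87 91 92 93 93 93 91 88 85]]
```

View pics/i.png

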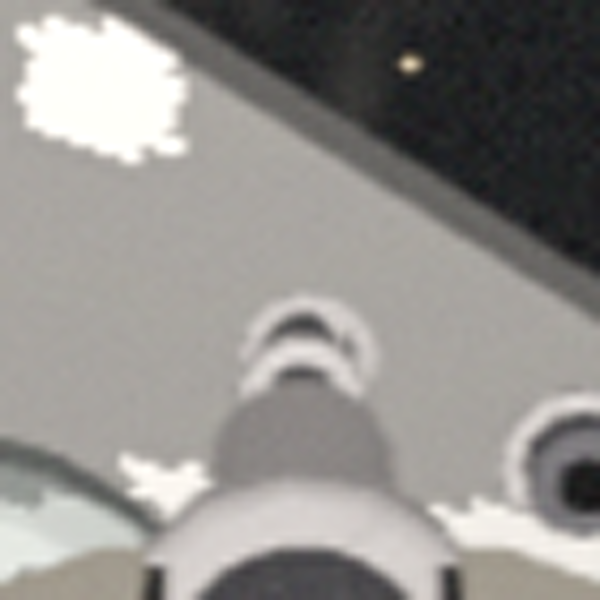

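The nose sits inside the lip (lip centred at about (311,350), ring at column 303), and the ring-to-TCP height is unchanged, so the punch hasn't slipped. Second press, with a small centring shift.

Request:
{"name": "step_arm", "arguments": {"series": [{"xyz": [0, 0.003, -0.006], "twist": 0}, {"xyz": [0, 0.003, 0.01], "twist": 0}, {"xyz": [0, 0.003, 0.02], "twist": 0}, {"xyz": [0, 0.003, 0.03], "twist": 0}, {"xyz": [0, 0.003, 0.04], "twist": 0}, {"xyz": [0, 0.003, 0.05], "twist": 0}, {"xyz": [0, 0.003, 0.06], "twist": 0}, {"xyz": [0, 0.003, 0.065], "twist": 0}, {"xyz": [0, 0.003, 0.07], "twist": 0}, {"xyz": [0, 0.003, 0.07], "twist": 0}]}}

```text
t: 14.48
tool_pos: [537.7, 124.1, 111.9]
ee_rot: [1.814, 2.563, 0.002]
wrist_force: [-5.0, -1.1, 12.0]
opening: 0.212
finger_force: 30.0
```

Request:
{"name": "step_arm", "arguments": {"series": [{"xyz": [0, 0, 0.0025], "twist": 0}, {"xyz": [0, 0, 0.005], "twist": 0}, {"xyz": [0, 0, 0.0075], "twist": 0}, {"xyz": [0, 0, 0.0075], "twist": 0}]}}

```text
t: 14.98
tool_pos: [537.8, 124.1, 110.6]
ee_rot: [1.814, 2.562, 0.002]
wrist_force: [-4.7, -1.1, 12.6]
opening: 0.212
finger_force: 30.0
```

Request:
{"name": "step_arm", "arguments": {"series": [{"xyz": [0, 0, 0.0025], "twist": 0}, {"xyz": [0, 0, 0.0025], "twist": 0}]}}

```text
t: 15.22
tool_pos: [537.9, 124.1, 110.2]
ee_rot: [1.814, 2.562, 0.002]
wrist_force: [-4.9, -0.9, 14.6]
opening: 0.214
finger_force: 30.0
```

Request:
{"name": "step_arm", "arguments": {"series": [{"xyz": [0, 0, 0.0025], "twist": 0}, {"xyz": [0, 0, 0.0025], "twist": 0}]}}

```text
t: 15.48
tool_pos: [537.9, 124.1, 109.7]
ee_rot: [1.814, 2.562, 0.003]
wrist_force: [-5.2, -1.1, 15.5]
opening: 0.216
finger_force: 30.0
```

Request:
{"name": "step_arm", "arguments": {"series": [{"xyz": [0, 0, 0.0025], "twist": 0}, {"xyz": [0, 0, 0.0025], "twist": 0}]}}

```text
t: 15.72
tool_pos: [537.9, 124.2, 109.3]
ee_rot: [1.814, 2.562, 0.003]
wrist_force: [-5.9, -1.2, 14.2]
opening: 0.212
finger_force: 30.0
```

Request:
{"name": "step_arm", "arguments": {"series": [{"xyz": [0, 0, 0.0025], "twist": 0}, {"xyz": [0, 0, 0.0025], "twist": 0}]}}

```text
t: 15.98
tool_pos: [537.9, 124.1, 108.8]
ee_rot: [1.814, 2.562, 0.003]
wrist_force: [-4.0, -1.2, 15.4]
opening: 0.216
finger_force: 30.0
```

Request:
{"name": "step_arm", "arguments": {"series": [{"xyz": [0, 0, 0.002], "twist": 0}, {"xyz": [0, 0, 0.002], "twist": 0}]}}

```text
t: 16.23
tool_pos: [538.0, 124.2, 108.5]
ee_rot: [1.814, 2.562, 0.003]
wrist_force: [-6.0, -1.1, 15.1]
opening: 0.214
finger_force: 30.0
```

Request:
{"name": "step_arm", "arguments": {"series": [{"xyz": [0, 0, 0.002], "twist": 0}, {"xyz": [0, 0, 0.002], "twist": 0}]}}

```text
t: 16.48
tool_pos: [537.9, 124.2, 108.1]
ee_rot: [1.814, 2.562, 0.003]
wrist_force: [-6.6, -2.1, 16.1]
opening: 0.213
finger_force: 30.0
```

```bash
python3 - <<'E'
from h import *
c=snap('wrist');P=cloud(c);Z=P[...,2];print(sense()['tool_pos'],sense()['wrist_force'],Z[184:212:1,250:264:2].round(1))
E
```

```text
[537.97506293 124.11481614 108.15702655] [-6.01046409 -0.98636361 15.15408619] [[ 38.6  39.6  38.7  39.4  38.4  39.9  39. ]
 [ 39.4  39.8  38.9  38.5  39.5  39.2  39.5]
 [ 38.8  38.1  38.5  39.5  38.9  38.9  39.3]
 [ 39.4  38.4  39.   38.7  39.3  38.4  39. ]
 [ 39.1  38.7  39.4  40.2  37.8  38.1  39.8]
 [ 39.1  39.8  39.4  38.1  39.4  39.5  40. ]
 [ 39.7  38.9  39.1  38.7  40.2  39.5  39.6]
 [ 40.1  39.   39.   39.2  39.3  38.6  38.9]
 [ 39.9  39.8  39.1  39.2  39.1  37.9  38.9]
 [ 38.6  39.4  38.4  39.9  39.4  39.6  39.7]
 [ 39.5  38.6  39.1  40.9  39.2  39.   39.1]
 [ 40.   39.2  39.9  39.   39.   38.9  39.4]
 [ 40.1  33.7  36.7  38.2  38.4  38.7  38.6]
 [ 30.2  36.8  37.9  37.9  38.2  40.5  39.3]
 [ 31.2  47.7  48.5  47.8  36.9  38.8  38.9]
 [ 47.   58.1  57.3  58.1  58.1  39.9  38.5]
 [ 56.8  60.6  60.6  60.4  58.3  48.9  39.6]
 [ 59.8  62.4  61.4  62.5  62.5  58.4  38.4]
 [ 61.7  64.5  65.6  66.2  64.5  62.5  58.1]
 [ 66.   66.8  67.8  67.5  67.3  63.8  60.1]
 [ 66.6  69.6  68.7  70.4  68.9  65.8  64.4]
 [ 68.6  70.8  72.2  72.   70.1  68.5  65.3]
 [ 72.7  74.8  74.7  74.   73.9  71.   67.5]
 [ 74.3  76.1  76.1  75.7  76.5  74.   71.6]
 [ 76.8  78.4  78.3  77.2  78.4  75.8  73.8]
 [ 78.8  97.2  98.6  97.1  80.4  77.6  76.2]
 [ 98.8  99.2  99.6  99.6  99.8  97.6  97.3]
 [101.3 100.1 100.5 101.4  99.8 100.4 100. ]]
```

Request:
{"name": "step_arm", "arguments": {"series": [{"xyz": [0.001, -0.004, 0], "twist": 0}, {"xyz": [0.001, -0.006, 0.001], "twist": 0}, {"xyz": [0.001, -0.006, 0.001], "twist": 0}]}}

```text
t: 16.9
tool_pos: [537.4, 124.0, 108.3]
ee_rot: [1.814, 2.561, 0.004]
wrist_force: [-4.6, -0.3, 15.6]
opening: 0.214
finger_force: 30.0
```

Request:
{"name": "step_arm", "arguments": {"series": [{"xyz": [0, -0.002, 0.0015], "twist": 0}, {"xyz": [0, -0.002, 0.0015], "twist": 0}]}}

```text
t: 17.15
tool_pos: [537.2, 124.0, 108.1]
ee_rot: [1.813, 2.561, 0.005]
wrist_force: [-4.3, -0.5, 15.3]
opening: 0.215
finger_force: 30.0
```

Request:
{"name": "step_arm", "arguments": {"series": [{"xyz": [0, 0, 0.002], "twist": 0}, {"xyz": [0, 0, 0.002], "twist": 0}]}}

```text
t: 17.4
tool_pos: [537.2, 124.0, 107.8]
ee_rot: [1.813, 2.561, 0.005]
wrist_force: [-3.8, -1.0, 15.2]
opening: 0.214
finger_force: 30.0
```

```bash
python3 - <<'E'
from h import *
import pickle
s=sense();print(s['tool_pos'],s['wrist_force'],s['torque'])
ns=[cloud(snap('wrist'))[...,2] for _ in range(4)]
fs=[np.array([sense()['wrist_force']])]
N=np.median(ns,0)-s['tool_pos'][2]
G=cloud(pickle.load(open('g.pkl','rb')))[...,2]-137.97
I=cloud(pickle.load(open('i.pkl','rb')))[...,2]-122.9
for r in range(188,216):print(r,*[np.median(M[r,254:259]).round(1) for M in(G,I,N)])
print(sense()['wrist_force'])
E
```

```text
[537.23648501 123.97765497 107.76753795] [-3.76576905 -0.95114316 15.22997385] [-0.2244107   0.88898532 -0.00882796]
188 -105.3 -83.8 -68.7
189 -105.0 -83.3 -68.3
190 -105.1 -83.9 -68.6
191 -105.3 -87.0 -68.4
192 -86.8 -85.1 -68.3
193 -83.0 -82.0 -68.8
194 -72.4 -71.6 -68.5
195 -69.9 -70.2 -68.5
196 -69.8 -69.8 -71.9
197 -69.7 -69.9 -69.7
198 -68.9 -67.8 -59.7
199 -64.6 -51.0 -51.1
200 -49.7 -48.6 -48.3
201 -46.7 -46.5 -46.1
202 -44.3 -43.9 -43.2
203 -42.1 -40.9 -41.5
204 -40.4 -39.0 -38.5
205 -36.4 -37.1 -36.2
206 -34.2 -34.3 -34.3
207 -32.2 -32.0 -32.1
208 -30.9 -30.0 -30.1
209 -11.4 -9.6 -10.6
210 -8.8 -9.0 -8.3
211 -7.9 -7.7 -7.4
212 -6.7 -6.8 -6.8
213 -6.4 -6.3 -6.4
214 -6.0 -6.0 -6.1
215 -6.1 -5.4 -6.2
[-3.67468339 -1.1157541  15.64113435]
```

The camera shows the barrel moved slightly up in the grip. The force plateaus at about 18.6 N net, so the punch is probably slipping just before the trip. Continuing in small steps while watching for the force drop.

Request:
{"name": "step_arm", "arguments": {"series": [{"xyz": [0, 0, 0.002], "twist": 0}, {"xyz": [0, 0, 0.002], "twist": 0}]}}

```text
t: 17.85
tool_pos: [537.3, 124.0, 107.4]
ee_rot: [1.813, 2.561, 0.005]
wrist_force: [-4.1, -0.2, 16.0]
opening: 0.215
finger_force: 30.0
```

```bash
cat > m.py <<'E'
from h import *
f=[];ns=[]
for _ in range(3):
    ns.append(cloud(snap('wrist'))[...,2]);s=sense();f.append(s['wrist_force'])
N=np.median(ns,0)-s['tool_pos'][2]
print(s['t'],s['tool_pos'],np.mean(f,0))
print([float(np.median(N[r,254:259]).round(1)) for r in range(193,213)])
E
python3 m.py
```

```text
18.0 [537.32891921 123.97222106 107.46667992] [-3.77753632 -0.62766535 16.30011152]
[-68.3, -68.3, -68.4, -69.2, -69.5, -59.5, -50.9, -48.2, -45.6, -43.6, -40.9, -38.9, -36.4, -34.4, -32.0, -29.9, -10.5, -8.5, -7.1, -7.1]
```

Request:
{"name": "step_arm", "arguments": {"series": [{"xyz": [0, 0, 0.002], "twist": 0}, {"xyz": [0, 0, 0.002], "twist": 0}]}}

```text
t: 18.25
tool_pos: [537.3, 123.9, 107.1]
ee_rot: [1.813, 2.561, 0.005]
wrist_force: [-3.6, -0.5, 16.5]
opening: 0.212
finger_force: 30.0
```

Request:
{"name": "step_arm", "arguments": {"series": [{"xyz": [0, -0.003, 0], "twist": 0}, {"xyz": [0, -0.006, 0], "twist": 0}, {"xyz": [0, -0.008, 0], "twist": 0}, {"xyz": [0, -0.008, 0], "twist": 0}]}}

```text
t: 18.75
tool_pos: [536.6, 123.7, 107.6]
ee_rot: [1.813, 2.56, 0.007]
wrist_force: [-2.2, 0.7, 16.2]
opening: 0.215
finger_force: 30.0
```

```bash
python3 m.py
```

```text
18.9 [536.65911679 123.68767796 107.57141375] [-1.86699073  0.58835192 16.03082187]
[-68.3, -68.1, -68.0, -71.9, -69.4, -59.5, -50.6, -48.5, -46.0, -43.1, -41.0, -38.7, -36.6, -33.9, -31.9, -29.6, -10.1, -8.1, -7.5, -6.4]
```

Request:
{"name": "step_arm", "arguments": {"series": [{"xyz": [0, -0.002, 0.002], "twist": 0}, {"xyz": [0, -0.002, 0.002], "twist": 0}]}}

```text
t: 19.15
tool_pos: [536.2, 123.6, 106.7]
ee_rot: [1.813, 2.56, 0.008]
wrist_force: [1.4, 0.6, 10.9]
opening: 0.213
finger_force: 30.0
```

Second snap. Lifting to re-cock, with the nose still in the bore.

Request:
{"name": "step_arm", "arguments": {"series": [{"xyz": [0, 0.004, -0.025], "twist": 0}, {"xyz": [0, 0.004, -0.05], "twist": 0}, {"xyz": [0, 0.004, -0.075], "twist": 0}, {"xyz": [0, 0.004, -0.085], "twist": 0}, {"xyz": [0, 0.004, -0.085], "twist": 0}, {"xyz": [0, 0.004, -0.085], "twist": 0}]}}

```text
t: 19.9
tool_pos: [534.1, 123.4, 119.9]
ee_rot: [-1.815, -2.564, 0.0]
wrist_force: [3.1, 0.9, -3.2]
opening: 0.211
finger_force: 30.0
```

```bash
python3 m.py
```

```text
20.05 [534.0261544  123.32888697 119.97644345] [ 3.18767891  0.60690978 -4.09060878]
[-82.0, -71.1, -70.2, -69.7, -70.0, -67.0, -51.3, -48.0, -45.8, -43.5, -41.0, -38.9, -36.2, -34.7, -32.1, -30.0, -10.4, -8.4, -7.4, -6.6]
```

Two snaps done. Starting at about 2.3 mm, the dowel may be home now. I'll lift out and measure its depth.

Request:
{"name": "step_arm", "arguments": {"series": [{"xyz": [0, 0.007, 0], "twist": 0}, {"xyz": [0, 0.007, -0.02], "twist": 0}, {"xyz": [0, 0.007, -0.05], "twist": 0}, {"xyz": [0, 0.007, -0.1], "twist": 0}, {"xyz": [0, 0.007, -0.15], "twist": 0}, {"xyz": [0, 0.007, -0.2], "twist": 0}, {"xyz": [0, 0.007, -0.2], "twist": 0}, {"xyz": [0, 0.007, -0.2], "twist": 0}]}}

```text
t: 21.05
tool_pos: [535.3, 123.8, 160.1]
ee_rot: [-1.815, -2.564, 0.0]
wrist_force: [-0.3, -0.8, -3.4]
opening: 0.216
finger_force: 30.0
```

```bash
cat > dep.py <<'E'
from h import *
cs=[snap('wrist') for _ in range(6)];c=cs[0]
P=np.median([cloud(x) for x in cs],0);Z=P[...,2]
print(sense()['tool_pos'],sense()['wrist_force'])
r=np.hypot(P[...,0]-538.3,P[...,1]-121.7);f=np.median(Z[(r>9)&(r<14)&(abs(Z-39)<3)])
v,u=np.unravel_index(np.argmin(np.where(abs(Z-34)<10,r,99)),r.shape);print(u,v,f)
print((Z-f)[v-7:v+9,u-7:u+8].round(1))
E
python3 dep.py
```

```text
[535.17862643 123.76935586 159.8224391 ] [-0.16435284 -0.34710066 -3.27273113]
257 182 39.14915891827967
[[ -0.7   0.4   0.4   0.   -1.    0.2   0.2   0.2  -0.3   0.1  -0.4   0.1
   -0.    0.4   0. ]
 [  0.1  -0.1  -0.2  -0.2  -0.4  -0.1  -0.    0.7  -0.2  -0.8  -0.2   0.3
    0.2   0.5   0.1]
 [  0.5  -0.2  -0.    0.1  -0.1   0.6  -0.2   0.2   0.3  -0.1   0.5   0.2
   -0.2  -0.3   0.2]
 [ -0.4  -0.3   0.1  -0.3   0.2  -0.3   0.3  -0.2  -0.1   0.2  -0.   -0.1
   -0.1  -0.8   0.1]
 [ -0.2   0.2  -0.    0.1   0.   -0.    0.    0.5  -0.1   0.   -0.6   0.4
   -0.3  -0.1  -0.2]
 [  0.3  -0.2  -0.   -0.2   0.4   0.4   0.2   0.3   0.1   0.3   0.2  -0.4
    0.6   0.2   0. ]
 [ -0.4   0.    0.    0.2   0.  -10.5 -10.   -9.8 -10.3 -10.1   0.5  -0.5
    0.2  -0.4  -0. ]
 [ -0.1  -0.2   0.4  -0.8 -10.3  -9.7  -9.5  -9.8 -10.5 -10.2  -9.8   0.1
    0.3   0.1  -0.1]
 [  0.1   0.1   0.  -10.3 -10.5 -10.1 -10.4 -10.4 -10.   -9.7 -10.4  -1.5
   -0.4   0.4  -0.7]
 [  0.1  -0.1  -1.3 -10.9 -10.  -10.4 -10.2  -9.8  -9.7 -10.2 -10.2 -11.1
    0.2   0.4  -0.4]
 [  0.6   0.5  -2.  -10.9  -9.5  -9.9 -10.1 -10.  -10.2 -10.1 -12.   -7.1
    0.8   0.6   0.2]
 [ -0.2   0.3  -0.7  -7.4 -11.3 -11.1 -10.   -9.6 -10.5 -11.2  -8.4  -3.7
   -0.4   0.7   0.1]
 [  0.3   0.   -0.5  -3.9  -7.1  -8.9 -10.3 -10.   -9.6  -8.1  -4.7  -0.7
    0.3   0.   -0.1]
 [  0.1   0.2   0.   -1.1  -3.7  -5.2  -6.4  -6.2  -5.5  -4.1  -1.8   0.3
   -0.1   0.3  -0.1]
 [  0.4  -0.4  -0.5   0.1  -1.3  -2.   -2.6  -2.3  -2.   -1.    0.3   0.3
    0.   -0.2  -0.1]
 [  0.   -0.3   0.2   0.5  -0.1  -0.1  -0.3  -0.5  -0.1   0.2   0.4   0.1
    0.4  -0.1  -0.5]]
```

The dowel top is 10.1 mm below the face, so it's home. Now back to the rack, moving gently.

```bash
python3 - <<'E'
from h import *
plan(552.4,-264.4,230,19.35)
E
```

```text
pos [535.18 123.77 159.82] tz [-7.e-04 -1.e-04 -1.e+00] ydir 19.4 f [-0.16 -0.35 -3.27] t 21.35
units [-1.8592 -0.5637 -0.3507] twist 0.0008 deg 0.05 q6 -0.2
```

Request:
{"name": "step_arm", "arguments": {"series": [{"xyz": [0, 0, -0.15], "twist": 0}, {"xyz": [-0.1, -0.03, -0.3], "twist": 0}, {"xyz": [-0.25, -0.08, -0.35], "twist": 0}, {"xyz": [-0.4, -0.12, -0.35], "twist": 0}, {"xyz": [-0.55, -0.165, -0.35], "twist": 0}, {"xyz": [-0.7, -0.21, -0.35], "twist": 0}, {"xyz": [-0.82, -0.25, -0.35], "twist": 0}, {"xyz": [-0.92, -0.28, -0.35], "twist": 0}, {"xyz": [-0.93, -0.28, -0.35], "twist": 0}]}}

```text
t: 22.48
tool_pos: [544.4, -71.4, 230.1]
ee_rot: [-1.818, -2.562, 0.0]
wrist_force: [-0.3, 0.8, -3.4]
opening: 0.213
finger_force: 30.0
```

Request:
{"name": "step_arm", "arguments": {"series": [{"xyz": [-0.08, -0.025, 0], "twist": 0}, {"xyz": [-0.23, -0.07, 0], "twist": 0}, {"xyz": [-0.4, -0.12, 0], "twist": 0}, {"xyz": [-0.55, -0.168, 0], "twist": 0}, {"xyz": [-0.7, -0.214, 0], "twist": 0}, {"xyz": [-0.82, -0.25, 0], "twist": 0}, {"xyz": [-0.9, -0.275, 0], "twist": 0}, {"xyz": [-0.929, -0.284, 0], "twist": 0}, {"xyz": [-0.929, -0.284, 0], "twist": 0}, {"xyz": [-0.929, -0.284, 0], "twist": 0}]}}

```text
t: 23.72
tool_pos: [552.7, -263.5, 230.3]
ee_rot: [-1.814, -2.565, -0.0]
wrist_force: [0.1, 1.0, -3.5]
opening: 0.21
finger_force: 30.0
```

```bash
python3 m.py; python3 - <<'E'
from h import *
plan(552.4,-264.4,194,19.35)
E
```

```text
23.875 [ 552.66068048 -263.70280074  230.36018272] [-0.04149364  0.13149545 -3.54869938]
[-72.4, -70.0, -70.2, -70.1, -68.4, -66.2, -50.2, -47.9, -45.4, -42.5, -40.2, -38.1, -36.1, -33.8, -31.4, -29.6, -9.6, -8.1, -7.5, -6.7]
pos [ 552.66 -263.7   230.36] tz [ 1.e-04  0.e+00 -1.e+00] ydir 19.45 f [-0.36 -0.52 -3.13] t 23.875
units [-0.0028 -0.0024  0.1818] twist 0.0016 deg 0.1 q6 -0.87
```

Request:
{"name": "step_arm", "arguments": {"series": [{"xyz": [-0.003, -0.002, 0.06], "twist": 0}, {"xyz": [-0.003, -0.002, 0.12], "twist": 0}, {"xyz": [-0.003, -0.002, 0.18], "twist": 0}, {"xyz": [-0.003, -0.002, 0.19], "twist": 0}, {"xyz": [-0.003, -0.002, 0.19], "twist": 0}]}}

```text
t: 24.5
tool_pos: [552.2, -265.0, 192.0]
ee_rot: [-1.815, -2.564, 0.0]
wrist_force: [-0.5, -0.6, -3.0]
opening: 0.211
finger_force: 30.0
```

```bash
python3 - <<'E'
from h import *
plan(552.4,-264.4,194,19.35)
c=snap('wrist');import pickle;pickle.dump(c,open('k.pkl','wb'))
cv2.imwrite('pics/k.png',cv2.resize(c['image'][145:220,214:294],(800,750),interpolation=cv2.INTER_CUBIC)[:600,:,::-1])
P=cloud(c).reshape(-1,3)
Q=P[(abs(P[:,2]-90)<4)&(np.hypot(P[:,0]-552,P[:,1]+268)<100)];print(len(Q),np.median(Q[:,2]),cv2.minAreaRect(Q[:,:2].astype(np.float32)))
E
```

```text
pos [ 552.21 -265.04  191.96] tz [-4.e-04  2.e-04 -1.e+00] ydir 19.4 f [-0.47 -0.56 -3.04] t 24.5
units [ 0.0027  0.002  -0.0102] twist 0.0008 deg 0.05 q6 -0.87
5976 89.17495317511862 ((547.5888671875, -246.98507690429688), (62.26598358154297, 107.1904296875), 19.340774536132812)
```

View pics/k.png

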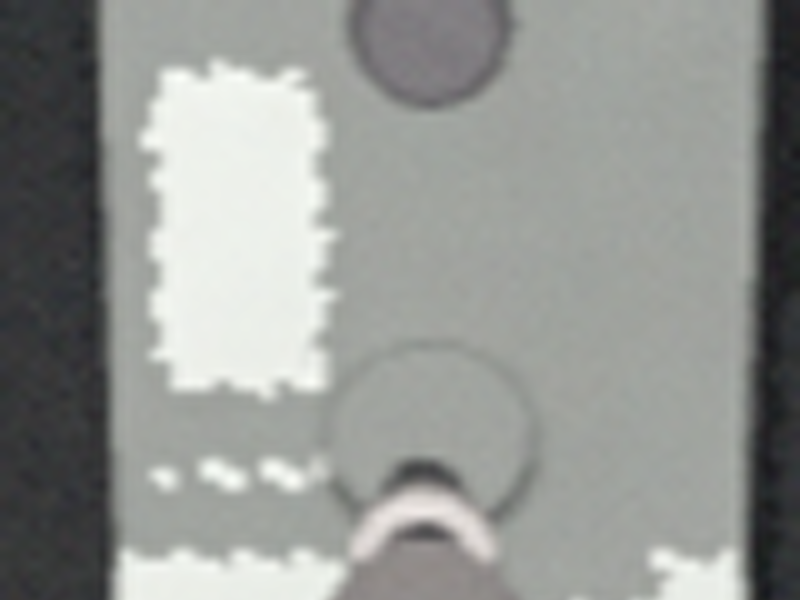

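Hole centre is at about (435,444), radius 104. The nose end's far edge is at (423,463) and the ring top is at row 484.

```bash
python3 - <<'E'
from h import *
import pickle
c=pickle.load(open('k.pkl','rb'))
tx=np.array([-.331,.9437]);ty=np.array([.9437,.331]);tcp=np.array([552.21,-265.04])
f=lambda x,y,z:wz(c,214+x/10-.45,145+y/10-.45,z)[:2]
for n,p in [('hole',f(435,444,89.5)),('top',f(435,341,89.5)),('l',f(330,444,89.5)),('nose',f(423,463,104)-3.7*tx),('ring',f(424,484,122.5)-6.5*tx)]:print(n,p.round(2),((p-tcp)@tx).round(2),((p-tcp)@ty).round(2))
E
```

```text
hole [ 555.02 -265.9 ] -1.74 2.37
top [ 551.54 -256.06] 8.7 2.34
l [ 545.32 -269.31] -1.75 -7.91
nose [ 554.28 -267.34] -2.85 1.19
ring [ 554.   -266.28] -1.77 1.28
```

Request:
{"name": "step_arm", "arguments": {"series": [{"xyz": [-0.002, 0.0055, 0.02], "twist": 0}, {"xyz": [-0.002, 0.0055, 0.06], "twist": 0}, {"xyz": [-0.002, 0.0055, 0.1], "twist": 0}, {"xyz": [-0.002, 0.0055, 0.14], "twist": 0}, {"xyz": [-0.002, 0.0055, 0.17], "twist": 0}, {"xyz": [-0.002, 0.0055, 0.2], "twist": 0}, {"xyz": [-0.002, 0.0055, 0.22], "twist": 0}, {"xyz": [-0.002, 0.0055, 0.24], "twist": 0}, {"xyz": [-0.002, 0.0055, 0.24], "twist": 0}]}}

```text
t: 25.68
tool_pos: [553.3, -265.0, 143.9]
ee_rot: [-1.815, -2.563, 0.0]
wrist_force: [-0.2, -0.4, -2.6]
opening: 0.214
finger_force: 30.0
```

Request:
{"name": "step_arm", "arguments": {"series": [{"xyz": [0, 0, 0.01], "twist": 0}, {"xyz": [0, 0, 0.02], "twist": 0}, {"xyz": [0, 0, 0.03], "twist": 0}, {"xyz": [0, 0, 0.03], "twist": 0}]}}

```text
t: 26.18
tool_pos: [553.4, -265.0, 138.0]
ee_rot: [-1.815, -2.564, 0.0]
wrist_force: [0.3, 0.4, -3.6]
opening: 0.212
finger_force: 30.0
```

Barrel is in with no contact. Lowering to just above the seat.

Request:
{"name": "step_arm", "arguments": {"series": [{"xyz": [0, 0, 0.03], "twist": 0}, {"xyz": [0, 0, 0.06], "twist": 0}, {"xyz": [0, 0, 0.09], "twist": 0}, {"xyz": [0, 0, 0.12], "twist": 0}, {"xyz": [0, 0, 0.15], "twist": 0}, {"xyz": [0, 0, 0.17], "twist": 0}, {"xyz": [0, 0, 0.175], "twist": 0}, {"xyz": [0, 0, 0.175], "twist": 0}]}}

```text
t: 27.18
tool_pos: [553.6, -265.1, 103.3]
ee_rot: [1.815, 2.564, -0.0]
wrist_force: [0.6, 0.9, -2.7]
opening: 0.213
finger_force: 30.0
```

Request:
{"name": "step_arm", "arguments": {"series": [{"xyz": [0, 0, 0.005], "twist": 0}, {"xyz": [0, 0, 0.01], "twist": 0}, {"xyz": [0, 0, 0.015], "twist": 0}, {"xyz": [0, 0, 0.015], "twist": 0}]}}

```text
t: 27.68
tool_pos: [553.7, -265.2, 100.7]
ee_rot: [1.815, 2.563, -0.0]
wrist_force: [-0.7, 0.9, 0.4]
opening: 0.211
finger_force: 30.0
```

Flange is touching the plate. Releasing.

Request:
{"name": "step_arm", "arguments": {"series": [{"xyz": [0, 0, 0.001], "twist": 0}, {"xyz": [0, 0, 0.001], "twist": 0}, {"xyz": [0, 0, 0.001], "twist": 0}, {"xyz": [0, 0, 0.001], "twist": 0}, {"xyz": [0, 0, 0.001], "twist": 0}, {"xyz": [0, 0, 0.001], "twist": 0}, {"xyz": [0, 0, 0.001], "twist": 0}, {"xyz": [0, 0, 0.001], "twist": 0}], "fingers": -1}}

```text
t: 28.68
tool_pos: [553.5, -265.1, 100.0]
ee_rot: [-1.815, -2.564, 0.0]
wrist_force: [0.5, 0.1, 0.9]
opening: 0.988
finger_force: 0.0
```

Request:
{"name": "step_arm", "arguments": {"series": [{"xyz": [0, 0, -0.1], "twist": 0}, {"xyz": [0, 0, -0.3], "twist": 0}, {"xyz": [0, 0, -0.5], "twist": 0}, {"xyz": [0, 0, -0.7], "twist": 0}, {"xyz": [0, 0, -0.8], "twist": 0}, {"xyz": [0, 0, -0.8], "twist": 0}, {"xyz": [0, 0, -0.8], "twist": 0}, {"xyz": [0, 0, -0.8], "twist": 0}]}}

```text
t: 29.68
tool_pos: [552.7, -264.6, 257.7]
ee_rot: [-1.813, -2.561, 0.0]
wrist_force: [-0.2, 0.7, 0.0]
opening: 1.001
finger_force: 0.0
```

```bash
python3 - <<'E'
from h import *
c=snap('wrist');s=sense();print(s['t'],s['tool_pos'],s['qd'].round(3),s['opening'])
P=cloud(c).reshape(-1,3);r=np.hypot(P[:,0]-553.5,P[:,1]+267)
Q=P[(abs(P[:,2]-90)<4)&(r<100)];print(np.median(Q[:,2]),cv2.minAreaRect(Q[:,:2].astype(np.float32)))
for lo,hi in((148,165),(92,99)):
    Q=P[(P[:,2]>lo)&(P[:,2]<hi)&(r<25)];print(len(Q),np.percentile(Q[:,2],[5,50,95]),cv2.minEnclosingCircle(Q[:,:2].astype(np.float32)))
E
```

```text
29.725 [ 552.77967807 -264.64940868  257.95094945] [-0.    -0.004 -0.009  0.002  0.003 -0.001] 1.0022133576489964
89.1876375489565 ((554.64013671875, -267.38287353515625), (62.10527420043945, 149.910400390625), 19.388431549072266)
312 [148.79565874 151.75259052 153.18117992] ((554.8950805664062, -266.2221984863281), 10.31052303314209)
179 [92.90922905 94.42070507 95.9357142 ] ((554.8673095703125, -266.3629150390625), 14.826886177062988)
```

```bash
python3 -c "
from workcell import *
print(hand_in())"
```

```text
the job is handed in; nothing more can be done
None
```

The high dowel was driven home in two snaps (its top measured 10.1 mm below the face), the punch hangs upright and seated in the rack's middle hole, and the job is handed in at about 30 s; no verdict was returned, and I did not re-measure the other dowel, the ratchet or the spanner at the end.

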